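# Pin the sliding stop of the carving bed

### The job

Take the thinner of the two knobbed pins from the wooden rack and put it foot-down through the hole in the steel sliding stop, until its foot stands on the track. Then, leaning gently but steadily on the pin, slide pin and stop along the track towards the carved stone slab until you feel the foot sink into the keeper hole hidden under the stop; press it fully home, with its head down on the stop, and let go. Never force the pin, and leave the other things on the bench where they are.

Things in the scene. Friction and masses are not known exactly. Their poses are not given: they have to be found in the camera images.
- pin_head (a point): Centre of the head of the loose, upright steel pin (87 mm tall, about 0.1 to 0.15 kg). The head is a round knob, 26 mm in diameter and 42 mm high; this point is 21 mm above the head's underside and 66 mm above the foot. z axis up along the pin.
- pin_foot (a point): Centre of the pin's flat foot. The shank, below the head, is round, 12 mm in diameter and 45 mm long, with a 2 mm bevel round the foot. z axis up along the pin.
- pin: The whole loose steel pin, origin at the centre of its foot, z up along it. It starts upright in a 13.5 mm hole, 40 mm deep, of the wooden rack, the head's underside 5 mm above the rack's top.
- rack: Fixed wooden block, 180 mm (its x) by 60 mm by 50 mm high; origin at the centre of its underside. It has two holes on its long middle line, 45 mm to either side of the centre: the pin stands in one (at x = -45 mm) and the fatter pin in the other. It may stand on either side of the bed.
- bed: Fixed steel track with a carved stone slab at its far end. Origin on the bench under the track's middle; x along the track towards the slab, z up. The track is 90 mm wide, from x = -190 to 160 mm, its level running surface 44 mm above the bench; the slab (200 x 240 mm, top 54 mm above the bench) fills x = 170 to 370 mm.
- stop_hole (a point): Centre of the round 15.5 mm hole (2 mm rim bevel) right through the sliding stop, on the stop's flat top, 60 mm above the bench, 16 mm above the track. x along the track to the slab, z up. With the pin's foot on the track the head's underside is 29 mm above here; fully home it rests on the stop.
- fat_pin: Bystander: a shorter, fatter loose pin (shank 19 mm, head 33 mm wide, 75 mm tall) upright in the rack's other hole, 90 mm from the pin. Origin at its foot.
- mallet: Bystander: carver's wooden mallet standing on its head, 80 mm wide and 220 mm tall.
- brush: Bystander: a hand brush lying on the bench.
- chisel: Bystander: a blue-handled chisel lying on the carved slab.
- callipers: Bystander: loose callipers with two curved legs, 130 mm long, lying flat on the stone offcut; origin at the pivot.
- wedge_block: Bystander: a small loose wooden block, 100 x 45 x 30 mm.
- offcut: Bystander: fixed block of stone, 150 x 90 x 50 mm, on the other side of the bed from the rack.
- track_mid (a point): Point on the track's running surface above the bed's origin. The keeper hole, hidden under the stop, is on the track's middle line (y = 0), at an unknown x of -12 to 33 mm from here, 18 to 83 mm further along than the stop's hole at the start. It is 15 mm wide with a 2 mm rim bevel and takes the whole shank.
- stop (a joint): How far the stop has been slid towards the slab (m), 0 to 0.1, about 2 N of friction; starts at 0 to 0.02. The stop is a steel plate 190 x 70 x 14 mm, hole in its middle. On top: at the slab end a ledge 24 mm high, 81 to 95 mm from the hole; at the other end two ribs 10 mm high, 40 to 90 mm from it.
- slab_edge (a point): Middle of the slab's top edge that faces the stop (170 mm from the bed's origin). About the keeper hole: a dust plug lies in it, level with the track to within 1 mm. It yields only to a push of more than 3 N and does not spring back: by its weight alone the pin slides over the hole without sinking; pressed with about 6 to 15 N it sinks.
Mind the look-alikes: they are no part of the job. Leave any green or purple look-alike of the pin alone.

How it is judged:
By the outcome, as a careful person would: the job done as asked, in the order asked, and still so for the second after the job is handed in, with the robot touching nothing.
It also fails if it takes over 72 s, if anything falls off the work surface, if the arm or the gripper's body presses on something with over 40 N, if the wrist force passes 120 N, or if a joint passes its speed limit or range.

### The arm

A 6-joint arm with a two-finger parallel gripper is mounted at the origin on the work surface. World frame = base frame: x ahead of the robot, y to its left, z up, the work surface at z = 0. Lengths are in mm, angles in rad, forces in N, time in s.
With the tool pointing down it reaches from about 275 to 750 mm from the base axis. Payload 10.2 kg.
Tool frame: the origin (TCP) lies midway between the tips of the shut fingers; the grasp point (between the pads) lies 19 mm behind it; z points along the fingers, y is the line along which they close (so a half turn about z gives the same grasp; the last joint's range is limited). The gripper opens to 85 mm and grips with 20 to 120 N. Pads are 22 mm wide; open, the fingers measure 114 mm over their backs; the gripper's body (76 mm by 85 mm) begins 54 mm behind the grasp point. The pads swing forward as they close: fully open they stand 13 mm farther back than shut.
Start: joints at [1.096, 0.313, 1.498, -0, 1.331, -0.223], TCP at [130.815, 508.447, 231.294] pointing down, gripper open.
Joint ranges: [-2.94, 2.94], [-0.97, 2.17], [0.19, 2.56], [-1.23, 4.37], [0.02, 3.11], [-2.88, 2.88]. Speed limits (rad/s): [2.39, 2.39, 3.01, 3.14, 3.14, 3.14].

### API

Orientations are given as a unit quaternion [w, x, y, z].
In Python, from rig import sense, capture, finish_job, find_in, place_of gives the robot as it stands. The module is installed in compiled form; this text tells all that it offers.
- The arm moves only by the shell command python3 -m jog 'ROWS' [FORCE]. ROWS is JSON, a list of rows, each an object of numbers: "tx", "ty", "tz": the shift along the tool's x, y, z in mm; "ax", "ay", "az": the turn, a rotation vector about the tool's x, y, z in rad; "jaw": the closure, from -1 (fully open) to 1 (shut), so that 0 is half open. In form: [{"tx": .., "ty": .., "tz": .., "ax": .., "ay": .., "az": .., "jaw": ..}, ...]. A call has 1 to 5 rows; each row shifts and turns the commanded pose from where the row before left it, along the tool's axes as they then stand; what a row does not reach is not made up. A row lasts 1/8 s, in which the tool goes at most 62.5 mm and 10.7 degrees, less where a joint would pass 70% of its speed; a pose out of reach is approached as far as the arm can. A call with a gripper value outside its range is refused whole. The fingers move at their own pace and stop on an object; FORCE is the grip in N (left out, the last holds). Time passes only in rows, so rows that do not move let the fingers close. It gives the time, the measured TCP pose, the force, the opening and the grip force at its end, in the units of the state.
- sense(): the state, without advancing time (a new reading comes with each control period).
- capture(name): name is "side" or "top" or "wrist"; returns a dict with "color" (384x512x3 uint8, red, green, blue), "depth" (384x512 float32, mm along the optical axis (not along the pixel's ray), 0 where there is no reading), "fx", "fy", "cx", "cy" (pixels), "camera_from_world" (4x4, takes a point from world to camera coordinates); the wrist camera has in their place "mount" (4x4, takes a point from camera to tool coordinates, whose origin is the TCP and whose axes are the flange's). Camera axes: x right, y up, looking along -z (the intrinsics and any distortion apply to the point x, -y, -z); pixel columns grow to the right and rows downward; lengths in mm; the calibration is good to about 2 mm. A picture is of the moment at which its call begins: read the wrist's pose just before it.
- finish_job(): hands the job in; it is judged then, once.
Trained networks look in the newest picture that a camera, given by its name, has taken for a name from the list of things; names that differ only in an ending like _2 or _b are one class to them, and where a whole thing is asked for, a point or a joint stands for the part that bears it (a point fixed in the world has none). Each returns a list of dicts, best first, with "conf" (0 to 1); they miss things now and then, are a little off and sometimes report something else, mostly with a low value. They report only what shows in the picture. A call takes as long as a camera call. They do not tell look-alikes from the thing itself.
- find_in(query, camera): "centre" ([column, row] in pixels, amid what is visible of it).
- place_of(query, camera): "centre" ([column, row] in pixels: a listed point, or the origin of a listed thing).
The state is a dict: "time_s": time; "joints": joint angles; "dq": joint speeds; "tau": joint torques, N m; "eef_pos": TCP position; "ee_rot": TCP orientation; "force": force on the tool from outside, world axes, zero at the start; "wrist_torque": the same for the moment, N m; "grip_width": opening from 0.0 (shut) to 1.0 (fully open); "grip_force": force on a finger pad.
Only numpy, scipy, OpenCV 4.12 (cv2) and the standard library are available. Lean on these libraries where they do the work, as an engineer would, in place of code of your own. Each camera call takes 0.05 s, during which the arm holds its last target. There are 200 camera calls.

## Working session

There is one attempt and no reset: what is moved stays moved. The work goes in short steps, Python scripts to look and compute and a shell command to move; the robot and the scene stay as the last step left them, time stands still between calls to the robot, and variables do not carry over. Pictures are saved under pics/ and viewed, at most 10 in all, crops included, and the job is handed in when it is done.

```bash
mkdir -p pics; cat > h.py <<'E'
import numpy as np, cv2, json
from rig import sense, capture, find_in, place_of
from scipy.spatial.transform import Rotation as R
def cap(n):
    s=sense(); c=capture(n)
    if 'mount' in c:
        T=np.eye(4); q=s['ee_rot']; T[:3,:3]=R.from_quat([q[1],q[2],q[3],q[0]]).as_matrix(); T[:3,3]=s['eef_pos']
        c['wfc']=T@np.array(c['mount'])
    else: c['wfc']=np.linalg.inv(np.array(c['camera_from_world']))
    return c
def ray(c,px):
    d=np.array([(px[0]-c['cx'])/c['fx'],-(px[1]-c['cy'])/c['fy'],-1.])
    return c['wfc'][:3,3], c['wfc'][:3,:3]@d
def atz(c,px,z):
    o,d=ray(c,px); return o+d*(z-o[2])/d[2]
def atd(c,px):
    o,d=ray(c,px); u,v=int(round(px[0])),int(round(px[1])); w=c['depth'][max(v-2,0):v+3,max(u-2,0):u+3]; w=w[w>0]
    return o+d*np.median(w) if w.size else None
def save(c,n): cv2.imwrite('pics/'+n+'.png',c['color'][:,:,::-1])
E
python3 - <<'E'
from h import *
print(sense())
for n in ['top','side']:
    c=cap(n); save(c,n); print(n,[k for k in c],c['wfc'][:3,3].round(), c['fx'])
    for q in ['pin_head','pin','fat_pin','rack','stop_hole','track_mid','slab_edge','mallet','offcut','callipers','wedge_block']:
        r=place_of(q,n)[:4]
        print(q,[(np.round(x['centre']),round(x['conf'],2),None if (p:=atd(c,x['centre'])) is None else p.round()) for x in r])
E
```

```text
{'time_s': 0.0, 'joints': array([ 1.09560059e+00,  3.13470734e-01,  1.49845420e+00,  4.51132662e-05,
        1.33101282e+00, -2.23395433e-01]), 'dq': array([ 0.00027052,  0.00039727, -0.00138939, -0.00104198, -0.0005369 ,
       -0.0006333 ]), 'tau': array([-1.11493631e-03, -4.12267363e+01, -2.59747857e+01, -1.84453438e-04,
        4.16890369e-03, -2.56121012e-05]), 'eef_pos': array([130.67733081, 508.2044458 , 230.71803048]), 'ee_rot': array([-2.50756094e-04,  1.25573110e-01,  9.92084140e-01, -6.24441228e-04]), 'force': array([-0.45252537, -0.51833947, -0.01080034]), 'wrist_torque': array([ 0.01826222, -0.02501586, -0.02345267]), 'grip_force': 0.0, 'grip_width': 1.000330900960593}
top ['color', 'depth', 'fx', 'fy', 'cx', 'cy', 'camera_from_world', 'wfc'] [ 375.    4. 1261.] 449.79296745972914
pin_head [(array([400., 240.]), 0.71, array([ 416., -386.,   84.])), (array([348., 280.]), 0.68, array([ 313., -246.,   83.])), (array([395., 262.]), 0.67, array([ 357., -369.,   86.])), (array([ 96., 219.]), 0.46, array([486., 426.,  31.]))]
pin [(array([392., 234.]), 0.71, array([ 434., -391.
[... 1456 characters left out ...]
371.]), 0.58, array([ 342., -373.,   14.]))]
fat_pin [(array([326., 292.]), 0.67, array([ 485., -297.,   52.])), (array([185., 165.]), 0.44, array([487., 254.,  39.]))]
rack [(array([307., 308.]), 0.57, array([ 427., -296.,   50.])), (array([212., 132.]), 0.57, array([665., 361.,  14.]))]
stop_hole [(array([248., 221.]), 0.82, array([482., -40.,  57.]))]
track_mid [(array([256., 215.]), 0.58, array([510., -42.,  60.]))]
slab_edge [(array([299., 185.]), 0.75, array([682., -24.,  45.]))]
mallet [(array([209., 131.]), 0.68, array([655., 365.,  19.]))]
offcut [(array([187., 164.]), 0.57, array([498., 256.,  39.]))]
callipers []
wedge_block [(array([159., 145.]), 0.61, array([494., 419.,  12.]))]
```

```bash
python3 -c "
import cv2,numpy as np
cv2.imwrite('pics/both.png',cv2.resize(np.vstack([cv2.imread('pics/top.png'),cv2.imread('pics/side.png')]),(400,600)))"
```

```text
(no output)
```

View pics/top.png

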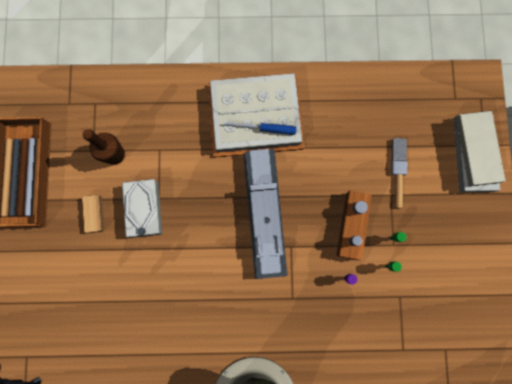

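View pics/side.png

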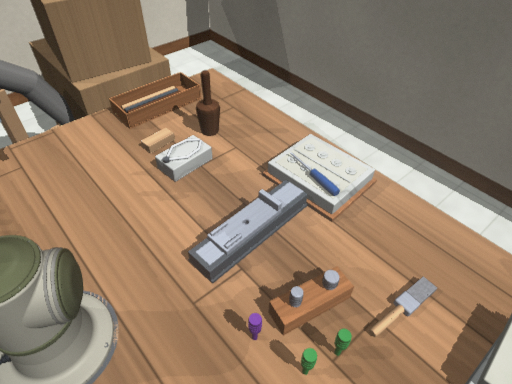

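The top view shows the grey pins in the rack: the thin one at (357,240) and the fat one at (361,207). Look-alikes are green at (400,237) and (395,266), and purple at (351,280). The stop hole is at (267,220). In the side view the thin grey pin is at (296,296) and the fat one at (331,280). I choose the thin grey one and will check it in a close crop.

```bash
python3 - <<'E'
from h import *
c=cap('top'); s=cap('side')
a=cv2.resize(c['color'][185:285,320:420],(400,400),interpolation=2); b=cv2.resize(s['color'][265:365,240:340],(400,400),interpolation=2)
cv2.imwrite('pics/crop.png',np.hstack([a,b])[:,:,::-1])
for n,px in [('thin top',(357,240.5)),('fat',(361.5,207.5))]: print(n,atz(c,px,97 if n[0]=='t' else 90).round(1))
print('thin side',atz(s,(296.5,290),97).round(1))
for q,z in [('stop_hole',60),('slab_edge',54),('track_mid',44)]:
    for k,cc in (('top',c),('side',s)):
        r=place_of(q,k)[0]; print(q,k,np.round(r['centre'],1),atz(cc,r['centre'],z).round(1))
# masks by height for rack top and bed
D=c['depth']; v,u=np.mgrid[:384,:512]
d=np.stack([(u-c['cx'])/c['fx'],-(v-c['cy'])/c['fy'],-np.ones_like(D)],-1)*D[...,None]
P=d@c['wfc'][:3,:3].T+c['wfc'][:3,3]
for nm,(u0,u1,v0,v1),(z0,z1) in [('rack',(330,378,185,265),(42,58)),('bed',(236,295,152,282),(38,90)),('headthin',(345,370,230,252),(85,110)),('headfat',(348,375,197,218),(80,110))]:
    m=np.zeros(D.shape,bool); m[v0:v1,u0:u1]=1; m&=(P[...,2]>z0)&(P[...,2]<z1)
    r=cv2.minAreaRect(P[m][:,:2].astype(np.float32)); print(nm,m.sum(),r, P[m].mean(0).round(1))
E
```

```text
thin top [ 414.3 -270.9   97. ]
fat [ 500.4 -288.6   90. ]
thin side [ 417.7 -268.9   97. ]
stop_hole top [265.7 223.2] [465.4 -37.7  60. ]
stop_hole side [246.9 221.9] [476.5 -43.7  60. ]
slab_edge top [257.6 147.7] [674.  -19.8  54. ]
slab_edge side [298.3 184.5] [674.  -29.2  54. ]
track_mid top [264.7 207. ] [510.7 -36.4  44. ]
track_mid side [257.5 215.6] [519.6 -35.   44. ]
rack 1252 ((460.0094299316406, -280.9798278808594), (61.6175651550293, 179.9667510986328), 78.65496826171875) [ 457.4 -278.6   50.1]
bed 3694 ((495.304443359375, -38.604515075683594), (345.1786804199219, 80.09854125976562), 4.393435001373291) [489.9 -38.3  53.6]
headthin 93 ((416.14385986328125, -271.2922058105469), (24.872159957885742, 24.557588577270508), 56.75834655761719) [ 415.9 -270.8   95.9]
headfat 121 ((503.6556701660156, -289.78131103515625), (32.5053596496582, 29.487266540527344), 89.67927551269531) [ 503.6 -289.5   85. ]
```

View pics/crop.png

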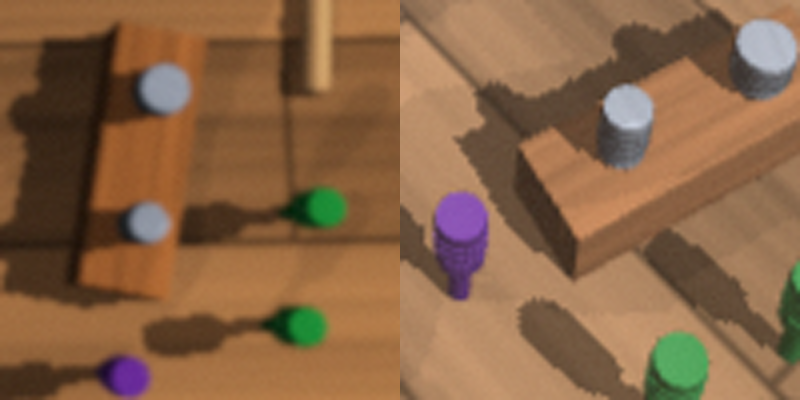

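The crop confirms it: the thin grey pin is at about (416,-271) in the rack, with the fat one beside it at the far end. Next I turn the tool to suit the bed and go over to the rack.

```bash
python3 -m jog '[{"az":-0.164},{"az":-0.164},{"tx":-29,"ty":-43},{"tx":-29,"ty":-43},{"tx":-29,"ty":-43}]' >/dev/null
python3 -m jog '[{"tx":-29,"ty":-43},{"tx":-29,"ty":-43},{"tx":-29,"ty":-43},{"tx":-29,"ty":-43},{"tx":-29,"ty":-43}]'
python3 -m jog '[{"tx":-29,"ty":-43},{"tx":-29,"ty":-43},{"tx":6,"ty":-50},{"tx":6,"ty":-50},{"tx":6,"ty":-50}]'
python3 - <<'E'
from h import *
c=cap('wrist'); save(c,'w1'); print(sense()['eef_pos'])
for q,z in [('stop_hole',60),('track_mid',44),('pin_head',76)]:
    print(q,[(np.round(r['centre']),round(r['conf'],2),atz(c,r['centre'],z).round(1)) for r in place_of(q,'wrist')[:3]])
E
```

```text
[130.82258344 508.43573791 231.29741307]
stop_hole []
track_mid []
pin_head []schema error: expected keys tx, ty, tz, ax, ay, az, jaw
schema error: expected keys tx, ty, tz, ax, ay, az, jaw
schema error: expected keys tx, ty, tz, ax, ay, az, jaw
```

```bash
python3 -m jog '[{"tx":0,"ty":0,"tz":0,"ax":0,"ay":0,"az":-0.164,"jaw":-1},{"tx":0,"ty":0,"tz":0,"ax":0,"ay":0,"az":-0.164,"jaw":-1},{"tx":-29,"ty":-43,"tz":0,"ax":0,"ay":0,"az":0,"jaw":-1},{"tx":-29,"ty":-43,"tz":0,"ax":0,"ay":0,"az":0,"jaw":-1},{"tx":-29,"ty":-43,"tz":0,"ax":0,"ay":0,"az":0,"jaw":-1}]'
python3 -m jog '[{"tx":-29,"ty":-43,"tz":0,"ax":0,"ay":0,"az":0,"jaw":-1},{"tx":-29,"ty":-43,"tz":0,"ax":0,"ay":0,"az":0,"jaw":-1},{"tx":-29,"ty":-43,"tz":0,"ax":0,"ay":0,"az":0,"jaw":-1},{"tx":-29,"ty":-43,"tz":0,"ax":0,"ay":0,"az":0,"jaw":-1},{"tx":-29,"ty":-43,"tz":0,"ax":0,"ay":0,"az":0,"jaw":-1}]'
python3 -m jog '[{"tx":-29,"ty":-43,"tz":0,"ax":0,"ay":0,"az":0,"jaw":-1},{"tx":-29,"ty":-43,"tz":0,"ax":0,"ay":0,"az":0,"jaw":-1},{"tx":5,"ty":-50,"tz":0,"ax":0,"ay":0,"az":0,"jaw":-1},{"tx":5,"ty":-50,"tz":0,"ax":0,"ay":0,"az":0,"jaw":-1},{"tx":0,"ty":0,"tz":0,"ax":0,"ay":0,"az":0,"jaw":-1}]'
python3 - <<'E'
from h import *
c=cap('wrist'); save(c,'w1'); print(sense()['eef_pos'],c['wfc'].round(2))
for q,z in [('stop_hole',60),('track_mid',44),('pin_head',76)]:
    print(q,[(np.round(r['centre']),round(r['conf'],2),atz(c,r['centre'],z).round(1)) for r in place_of(q,'wrist')[:3]])
E
```

```text
time_s: 2.42
eef_pos: [228.1, 385.2, 231.4]
ee_rot: [0.0, -0.038, 0.999, 0.0]
force: [1.2, 0.4, -0.2]
grip_width: 0.998
grip_force: 0.0
time_s: 3.05
eef_pos: [389.2, 181.6, 231.5]
ee_rot: [0.0, -0.038, 0.999, 0.0]
force: [0.7, 1.3, -0.1]
grip_width: 0.998
grip_force: 0.0
time_s: 3.68
eef_pos: [450.4, -1.2, 231.3]
ee_rot: [-0.0, -0.036, 0.999, -0.0]
force: [0.3, -0.5, -0.6]
grip_width: 1.002
grip_force: 0.0
[4.50352172e+02 3.95227017e-01 2.31320963e+02] [[-7.0000e-02 -9.5000e-01 -2.9000e-01  3.7661e+02]
 [ 1.0000e+00 -7.0000e-02 -2.0000e-02 -6.7800e+00]
 [-0.0000e+00 -2.9000e-01  9.6000e-01  3.7516e+02]
 [ 0.0000e+00  0.0000e+00  0.0000e+00  1.0000e+00]]
stop_hole [(array([224., 190.]), 0.97, array([474.1, -42. ,  60. ]))]
track_mid [(array([226., 216.]), 0.71, array([516.1, -40. ,  44. ])), (array([493., 190.]), 0.65, array([454.4, 303.7,  44. ]))]
pin_head [(array([ 16., 130.]), 0.92, array([ 416.7, -270.5,   76. ])), (array([17., 32.]), 0.62, array([ 320.7, -251. ,   76. ]))]
```

View pics/w1.png

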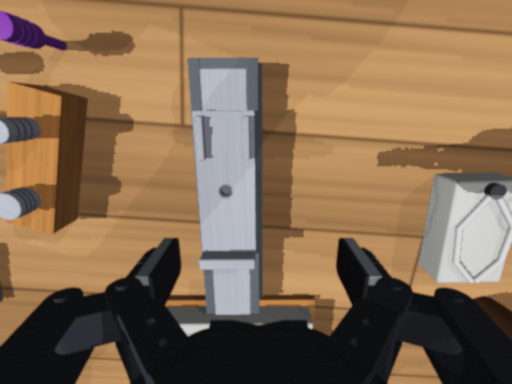

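The wrist view shows the stop hole at (225,190), about (474,-42). The thin grey pin is at (20,130), consistent with (416,-271); the purple one is at (15,30). Moving on to the pin.

```bash
python3 -m jog '[{"tx":9,"ty":-45,"tz":0,"ax":0,"ay":0,"az":0,"jaw":-1},{"tx":9,"ty":-45,"tz":0,"ax":0,"ay":0,"az":0,"jaw":-1},{"tx":9,"ty":-45,"tz":0,"ax":0,"ay":0,"az":0,"jaw":-1},{"tx":9,"ty":-45,"tz":0,"ax":0,"ay":0,"az":0,"jaw":-1},{"tx":9,"ty":-44,"tz":0,"ax":0,"ay":0,"az":0,"jaw":-1}]' >/dev/null
python3 -m jog '[{"tx":9,"ty":-44,"tz":10,"ax":0,"ay":0,"az":0,"jaw":-1},{"tx":0,"ty":0,"tz":25,"ax":0,"ay":0,"az":0,"jaw":-1},{"tx":0,"ty":0,"tz":25,"ax":0,"ay":0,"az":0,"jaw":-1},{"tx":0,"ty":0,"tz":0,"ax":0,"ay":0,"az":0,"jaw":-1},{"tx":0,"ty":0,"tz":0,"ax":0,"ay":0,"az":0,"jaw":-1}]'
python3 - <<'E'
from h import *
c=cap('wrist'); save(c,'w2')
T=np.linalg.inv(c['wfc'])
for q,z in [('pin_head',76),('pin',10),('fat_pin',15)]:
    print(q,[(np.round(r['centre']),round(r['conf'],2),atz(c,r['centre'],z).round(1)) for r in place_of(q,'wrist')[:3]])
print([(r['centre'],r['conf'],atd(c,r['centre'])) for r in find_in('pin_head','wrist')[:2]])
D=c['depth']; v,u=np.mgrid[:384,:512]
d=np.stack([(u-c['cx'])/c['fx'],-(v-c['cy'])/c['fy'],-np.ones_like(D)],-1)*D[...,None]
P=d@c['wfc'][:3,:3].T+c['wfc'][:3,3]
m=(abs(P[...,2]-97)<4)&(np.hypot(P[...,0]-416,P[...,1]+271)<22)&(D>0)
r=cv2.minEnclosingCircle(P[m][:,:2].astype(np.float32)); print(m.sum(),r,P[m].mean(0), sense()['eef_pos'])
E
```

```text
time_s: 5.12
eef_pos: [417.6, -269.8, 172.3]
ee_rot: [0.001, -0.039, 0.999, -0.001]
force: [-0.2, -0.7, -0.4]
grip_width: 0.999
grip_force: 0.0
pin_head [(array([284.,  79.]), 0.94, array([ 318.6, -256.3,   76. ])), (array([131., 186.]), 0.85, array([ 421.1, -389.3,   76. ])), (array([257., 192.]), 0.63, array([ 418.9, -271.7,   76. ]))]
pin [(array([173., 108.]), 0.97, array([ 350. , -368.9,   10. ])), (array([162., 169.]), 0.81, array([ 419.7, -383.9,   10. ])), (array([280.,  89.]), 0.56, array([ 321.3, -254. ,   10. ]))]
fat_pin [(array([238., 238.]), 0.85, array([ 498.9, -289.2,   15. ]))]
[([133.4, 187.2], 0.97, array([ 418.86358986, -381.98486233,   87.53332841])), ([257.5, 192.8], 0.76, array([ 412.17872214, -271.33992523,   98.18680895]))]
674 ((415.7778625488281, -271.706787109375), 12.933959007263184) [ 414.91985774 -271.7177595    97.88368155] [ 417.14002285 -270.09459451  171.92530742]
```

View pics/w2.png

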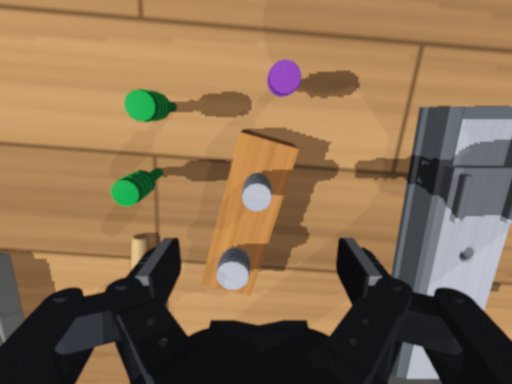

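The grey pin is at (257,192), between the fingers and clear of everything else. Small correction, then descend and grip.

```bash
python3 -m jog '[{"tx":1.6,"ty":-1.6,"tz":25,"ax":0,"ay":0,"az":0,"jaw":-1},{"tx":0,"ty":0,"tz":25,"ax":0,"ay":0,"az":0,"jaw":-1},{"tx":0,"ty":0,"tz":25,"ax":0,"ay":0,"az":0,"jaw":-1},{"tx":0,"ty":0,"tz":20,"ax":0,"ay":0,"az":0,"jaw":-1},{"tx":0,"ty":0,"tz":12,"ax":0,"ay":0,"az":0,"jaw":-1}]' 50
python3 -m jog '[{"tx":0,"ty":0,"tz":0,"ax":0,"ay":0,"az":0,"jaw":0},{"tx":0,"ty":0,"tz":0,"ax":0,"ay":0,"az":0,"jaw":0.4},{"tx":0,"ty":0,"tz":0,"ax":0,"ay":0,"az":0,"jaw":1},{"tx":0,"ty":0,"tz":0,"ax":0,"ay":0,"az":0,"jaw":1},{"tx":0,"ty":0,"tz":0,"ax":0,"ay":0,"az":0,"jaw":1}]' 50
```

```text
time_s: 6.0
eef_pos: [415.4, -271.7, 63.7]
ee_rot: [-0.0, -0.038, 0.999, 0.0]
force: [-1.2, 0.5, 0.2]
grip_width: 1.001
grip_force: 0.0
time_s: 6.62
eef_pos: [415.7, -272.0, 65.0]
ee_rot: [0.0, -0.038, 0.999, -0.0]
force: [0.1, 0.6, 6.2]
grip_width: 0.287
grip_force: 48.7
```

```bash
python3 -m jog '[{"tx":0,"ty":0,"tz":-10,"ax":0,"ay":0,"az":0,"jaw":1},{"tx":0,"ty":0,"tz":-15,"ax":0,"ay":0,"az":0,"jaw":1},{"tx":0,"ty":0,"tz":-20,"ax":0,"ay":0,"az":0,"jaw":1},{"tx":0,"ty":0,"tz":-25,"ax":0,"ay":0,"az":0,"jaw":1},{"tx":0,"ty":0,"tz":-25,"ax":0,"ay":0,"az":0,"jaw":1}]'
python3 - <<'E'
from h import *
c=cap('wrist'); print(sense()['eef_pos'],sense()['force'],sense()['grip_width'])
cc=c['color'].copy(); cv2.imwrite('pics/w3.png',cc[:,:,::-1])
print([(np.round(r['centre']),round(r['conf'],2)) for r in place_of('pin_foot','wrist')[:3]])
print([(np.round(r['centre']),round(r['conf'],2),atz(c,r['centre'],60).round(1)) for r in place_of('stop_hole','wrist')[:3]])
E
```

```text
time_s: 7.25
eef_pos: [415.4, -271.7, 161.0]
ee_rot: [0.0, -0.038, 0.999, -0.0]
force: [0.6, -0.3, -0.9]
grip_width: 0.288
grip_force: 49.1
[ 416.42414208 -272.6989756   164.12297057] [ 0.72336471 -0.43980714  3.71248568] 0.2857572198567692
[(array([261., 209.]), 0.77), (array([158., 178.]), 0.76), (array([169., 108.]), 0.66)]
[(array([480., 259.]), 0.55, array([472.8, -36.3,  60. ]))]
```

View pics/w3.png

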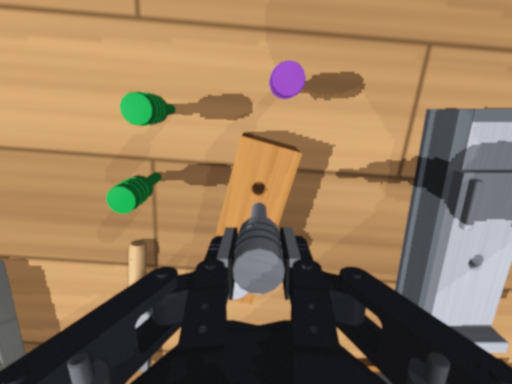

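The pin is held upright: head at (258,260), foot at (260,209), rack hole empty below it. On to the stop hole.

```bash
python3 -m jog '[{"tx":-10,"ty":30,"tz":0,"ax":0,"ay":0,"az":0,"jaw":1},{"tx":-13,"ty":40,"tz":0,"ax":0,"ay":0,"az":0,"jaw":1},{"tx":-13,"ty":40,"tz":0,"ax":0,"ay":0,"az":0,"jaw":1},{"tx":-13,"ty":40,"tz":0,"ax":0,"ay":0,"az":0,"jaw":1},{"tx":-13,"ty":38,"tz":0,"ax":0,"ay":0,"az":0,"jaw":1}]' >/dev/null
python3 -m jog '[{"tx":-12,"ty":37,"tz":0,"ax":0,"ay":0,"az":0,"jaw":1},{"tx":0,"ty":0,"tz":15,"ax":0,"ay":0,"az":0,"jaw":1},{"tx":0,"ty":0,"tz":0,"ax":0,"ay":0,"az":0,"jaw":1},{"tx":0,"ty":0,"tz":0,"ax":0,"ay":0,"az":0,"jaw":1}]'
cat > look.py <<'E'
from h import *
import sys
c=cap('wrist'); save(c,sys.argv[1]); s=sense(); print(s['eef_pos'].round(1),s['force'].round(1))
T=np.linalg.inv(c['wfc'])
def proj(p):
    q=T@np.append(p,1); return (c['cx']-c['fx']*q[0]/q[2], c['cy']+c['fy']*q[1]/q[2])
e=s['eef_pos']; print('foot exp px',np.round(proj(e-[0,0,55]),1))
for q,z in [('pin_foot',e[2]-55),('stop_hole',60)]:
    print(q,[(np.round(r['centre'],1),round(r['conf'],2),atz(c,r['centre'],z).round(1)) for r in place_of(q,'wrist')[:3]])
E
python3 look.py w4
```

```text
time_s: 8.52
eef_pos: [472.0, -42.1, 144.3]
ee_rot: [-0.0, -0.038, 0.999, 0.0]
force: [-0.0, 0.2, -0.5]
grip_width: 0.291
grip_force: 49.3
[472.1 -42.2 144.4] [-0.1  0.7 -1.2]
foot exp px [258.6 207. ]
pin_foot [(array([259.7, 206.7]), 0.6, array([471.8, -41.3,  89.4]))]
stop_hole [(array([263.2, 200.1]), 0.94, array([476.1, -37.7,  60. ]))]
```

View pics/w4.png

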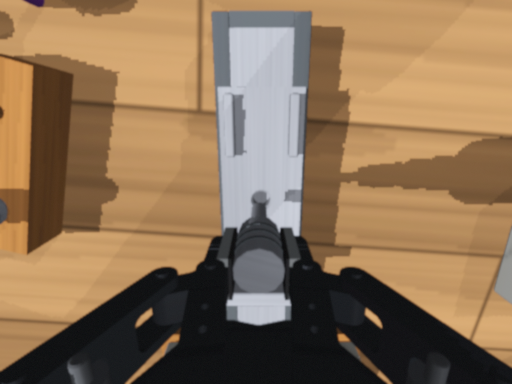

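The foot is at (260,206), just over the hole, which the shank hides. I step aside so I can see it.

```bash
python3 -m jog '[{"tx":-15,"ty":0,"tz":0,"ax":0,"ay":0,"az":0,"jaw":1},{"tx":-15,"ty":0,"tz":0,"ax":0,"ay":0,"az":0,"jaw":1},{"tx":0,"ty":0,"tz":0,"ax":0,"ay":0,"az":0,"jaw":1},{"tx":0,"ty":0,"tz":0,"ax":0,"ay":0,"az":0,"jaw":1}]'
cat >> look.py <<'E'
# rectify plane z=60 to a metric picture, 4 px/mm, u=world x 410..510, v=y -90..10 (bed)
x0,y0,x1,y1=400,-95,520,15
W=np.float32([[x0,y0],[x1,y0],[x1,y1],[x0,y1]]); I=np.float32([proj(np.array([a,b,60.])) for a,b in W])
H=cv2.getPerspectiveTransform(I,np.float32((W-[x0,y0])*5)); im=cv2.warpPerspective(c['color'],H,(600,550))
cv2.imwrite('pics/rect.png',im[:,:,::-1])
g=cv2.GaussianBlur(cv2.cvtColor(im,cv2.COLOR_RGB2GRAY),(0,0),3).astype(float)
n=0
for X in range(430,475,4):
    col=g[:,(X-x0)*5]; d=abs(np.gradient(col)); 
    pk=[i for i in range(2,548) if d[i]==d[i-2:i+3].max() and d[i]>1.2]; print(X,[round(y0+i/5,1) for i in pk])
E
python3 look.py w5
```

```text
time_s: 9.18
eef_pos: [501.5, -39.6, 144.3]
ee_rot: [-0.0, -0.038, 0.999, 0.0]
force: [0.1, -0.1, -1.5]
grip_width: 0.287
grip_force: 49.3
[501.5 -39.6 144.3] [ 0.1  1.  -1.2]
foot exp px [258.7 206.8]
pin_foot [(array([257. , 210.5]), 0.62, array([504.7, -40.7,  89.3]))]
stop_hole [(array([262.7, 164.7]), 0.58, array([473.3, -38.2,  60. ]))]
430 [-82.2, -81.4, -81.2, -80.6, -78.6, -78.4, -74.0, -73.8, -73.6, -67.4, -67.2, -67.0, -64.8, -64.6, -64.0, -58.8, -58.6, -22.2, -21.4, -21.2, -19.2, -19.0, -18.2, -13.0, -12.8, -12.2, -8.0, -7.8, -7.6, -7.4, -5.4, -5.2]
434 [-81.6, -80.6, -78.2, -73.4, -73.2, -67.0, -66.8, -66.6, -64.4, -63.8, -58.6, -58.4, -57.8, -56.6, -56.0, -55.8, -55.2, -11.6, -11.4, -11.2, -11.0, -10.8, -10.6, -7.4, -7.2, -4.8, -4.6, -4.4, -4.2]
438 [-80.4, -80.2, -80.0, -78.0, -77.8, -72.8, -72.6, -6.8, -4.8, -4.6, -4.4, -4.2]
442 [-80.2, -79.6, -77.8, -77.6, -6.4, -4.2, -4.0]
446 [-80.8, -80.2, -80.0, -79.4, -77.4, -77.2, -6.4, -6.2, -3.8]
450 [-80.0, -79.8, -79.6, -79.4, -79.2, -77.2, -77.0, -76.4, -6.2, -3.6, -3.4]
454 [-79.6, -79.4, -79.2, -79.0, -78.8, -78.6, -76.6, -5.8, -5.6, -5.4, -3.2]
458 [-79.8, -79.2, -79.0, -78.8, -78.6, -76.4, -76.2, -5.4]
462 [-79.6, -79.0, -78.8, -78.6, -76.2, -76.0, -5.2, -5.0, -4.8]
466 [-79.6, -79.0, -78.8, -78.6, -78.4, -78.2, -76.2, -76.0, -75.8, -75.6, -75.4, -75.2, -43.6, -43.4, -4.6]
470 [-78.0, -77.4, -75.2, -47.6, -47.4, -47.2, -47.0, -46.8, -46.6, -45.4, -45.2, -36.0, -35.8, -35.6, -35.4, -35.2, -4.6, -4.4, -2.0, -1.8]
474 [-78.0, -77.8, -77.6, -77.4, -75.2, -49.0, -48.4, -35.4, -35.2, -31.8, -31.6, -31.4, -31.2, -31.0, -30.8, -30.6, -4.2, -4.0]
```

View pics/rect.png

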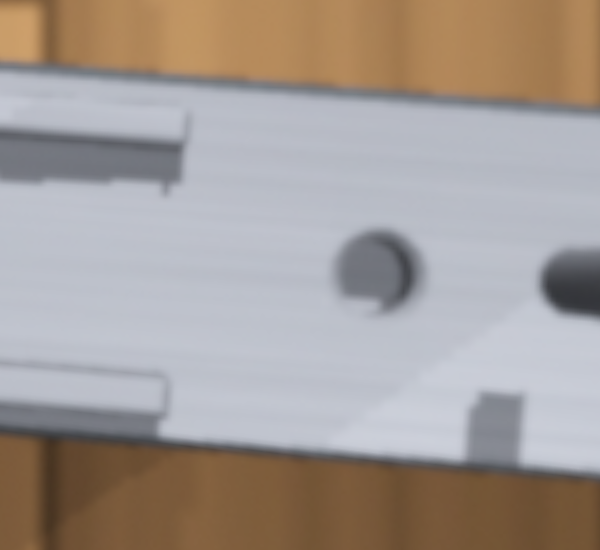

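The rectified plane shows the hole centred at about (378,271), i.e. (475,-40.5), and the shank tip at (541,280). Allowing for the foot's seen offset, I aim the TCP at (473.8,-40.1) and lower the pin.

```bash
python3 -m jog '[{"tx":14,"ty":0.8,"tz":0,"ax":0,"ay":0,"az":0,"jaw":1},{"tx":13.7,"ty":0.8,"tz":0,"ax":0,"ay":0,"az":0,"jaw":1},{"tx":0,"ty":0,"tz":10,"ax":0,"ay":0,"az":0,"jaw":1},{"tx":0,"ty":0,"tz":10,"ax":0,"ay":0,"az":0,"jaw":1},{"tx":0,"ty":0,"tz":6,"ax":0,"ay":0,"az":0,"jaw":1}]'
python3 -m jog '[{"tx":0,"ty":0,"tz":2,"ax":0,"ay":0,"az":0,"jaw":1},{"tx":0,"ty":0,"tz":1,"ax":0,"ay":0,"az":0,"jaw":1},{"tx":0,"ty":0,"tz":1,"ax":0,"ay":0,"az":0,"jaw":1},{"tx":0,"ty":0,"tz":1,"ax":0,"ay":0,"az":0,"jaw":1},{"tx":0,"ty":0,"tz":1,"ax":0,"ay":0,"az":0,"jaw":1}]'
```

```text
time_s: 9.95
eef_pos: [474.3, -39.9, 117.3]
ee_rot: [-0.001, -0.038, 0.999, 0.0]
force: [-1.0, 0.2, -1.7]
grip_width: 0.284
grip_force: 49.4
time_s: 10.58
eef_pos: [474.3, -40.0, 112.3]
ee_rot: [0.0, -0.038, 0.999, -0.0]
force: [-0.2, 0.2, -1.9]
grip_width: 0.287
grip_force: 49.4
```

```bash
python3 -m jog '[{"tx":0,"ty":0,"tz":2,"ax":0,"ay":0,"az":0,"jaw":1},{"tx":0,"ty":0,"tz":2,"ax":0,"ay":0,"az":0,"jaw":1},{"tx":0,"ty":0,"tz":2,"ax":0,"ay":0,"az":0,"jaw":1},{"tx":0,"ty":0,"tz":2,"ax":0,"ay":0,"az":0,"jaw":1},{"tx":0,"ty":0,"tz":0,"ax":0,"ay":0,"az":0,"jaw":1}]'
python3 -m jog '[{"tx":0,"ty":0,"tz":2,"ax":0,"ay":0,"az":0,"jaw":1},{"tx":0,"ty":0,"tz":1,"ax":0,"ay":0,"az":0,"jaw":1},{"tx":0,"ty":0,"tz":0,"ax":0,"ay":0,"az":0,"jaw":1}]'
```

```text
time_s: 11.2
eef_pos: [474.2, -40.0, 104.1]
ee_rot: [-0.0, -0.038, 0.999, 0.0]
force: [-0.4, -0.3, -0.9]
grip_width: 0.288
grip_force: 49.4
time_s: 11.58
eef_pos: [474.2, -40.0, 101.2]
ee_rot: [-0.0, -0.038, 0.999, 0.0]
force: [0.1, -0.7, -0.7]
grip_width: 0.288
grip_force: 49.4
```

```bash
python3 -c "
from rig import sense
s=sense();print(s['time_s'],s['eef_pos'],s['force'])"
python3 -m jog '[{"tx":0,"ty":0,"tz":1,"ax":0,"ay":0,"az":0,"jaw":1},{"tx":0,"ty":0,"tz":0.5,"ax":0,"ay":0,"az":0,"jaw":1},{"tx":0,"ty":0,"tz":0,"ax":0,"ay":0,"az":0,"jaw":1}]'
python3 -m jog '[{"tx":0,"ty":0,"tz":0.5,"ax":0,"ay":0,"az":0,"jaw":1},{"tx":0,"ty":0,"tz":0,"ax":0,"ay":0,"az":0,"jaw":1}]'
```

```text
11.575 [474.22888487 -39.98980838 101.23166474] [ 0.08744092 -0.66821497 -0.6844747 ]
time_s: 11.95
eef_pos: [474.3, -40.0, 99.8]
ee_rot: [-0.0, -0.038, 0.999, 0.0]
force: [1.0, 0.3, -2.0]
grip_width: 0.29
grip_force: 49.4
time_s: 12.2
eef_pos: [474.3, -40.0, 99.3]
ee_rot: [0.0, -0.038, 0.999, -0.0]
force: [0.6, 0.9, -1.6]
grip_width: 0.288
grip_force: 49.4
```

```bash
for i in 1; do python3 -m jog '[{"tx":0,"ty":0,"tz":0.5,"ax":0,"ay":0,"az":0,"jaw":1},{"tx":0,"ty":0,"tz":0,"ax":0,"ay":0,"az":0,"jaw":1}]'; done
python3 -m jog '[{"tx":0,"ty":0,"tz":0.5,"ax":0,"ay":0,"az":0,"jaw":1},{"tx":0,"ty":0,"tz":0,"ax":0,"ay":0,"az":0,"jaw":1}]'
```

```text
time_s: 12.45
eef_pos: [474.4, -40.0, 99.1]
ee_rot: [0.0, -0.038, 0.999, -0.0]
force: [-0.5, 1.0, 2.9]
grip_width: 0.289
grip_force: 49.8
time_s: 12.7
eef_pos: [474.6, -40.0, 99.0]
ee_rot: [0.001, -0.038, 0.999, -0.0]
force: [-2.1, 0.3, 6.7]
grip_width: 0.288
grip_force: 50.4
```

```bash
python3 -m jog '[{"tx":-0.5,"ty":0,"tz":0.1,"ax":0,"ay":0,"az":0,"jaw":1},{"tx":-1,"ty":0,"tz":0,"ax":0,"ay":0,"az":0,"jaw":1},{"tx":-1,"ty":0,"tz":0,"ax":0,"ay":0,"az":0,"jaw":1},{"tx":-1,"ty":0,"tz":0,"ax":0,"ay":0,"az":0,"jaw":1},{"tx":-1,"ty":0,"tz":0,"ax":0,"ay":0,"az":0,"jaw":1}]'
python3 -m jog '[{"tx":-1,"ty":0,"tz":0,"ax":0,"ay":0,"az":0,"jaw":1},{"tx":-1,"ty":0,"tz":0,"ax":0,"ay":0,"az":0,"jaw":1},{"tx":-1,"ty":0,"tz":0,"ax":0,"ay":0,"az":0,"jaw":1},{"tx":-1,"ty":0,"tz":0,"ax":0,"ay":0,"az":0,"jaw":1},{"tx":-1,"ty":0,"tz":0,"ax":0,"ay":0,"az":0,"jaw":1}]'
```

```text
time_s: 13.32
eef_pos: [478.1, -39.7, 98.8]
ee_rot: [-0.001, -0.038, 0.999, -0.0]
force: [-6.8, 0.2, 12.0]
grip_width: 0.287
grip_force: 50.7
time_s: 13.95
eef_pos: [482.7, -39.2, 98.5]
ee_rot: [-0.001, -0.038, 0.999, 0.0]
force: [-6.4, 0.7, 9.0]
grip_width: 0.286
grip_force: 50.7
```

```bash
python3 -m jog '[{"tx":-1,"ty":0,"tz":0,"ax":0,"ay":0,"az":0,"jaw":1},{"tx":-1,"ty":0,"tz":0,"ax":0,"ay":0,"az":0,"jaw":1},{"tx":-1,"ty":0,"tz":0,"ax":0,"ay":0,"az":0,"jaw":1},{"tx":-1,"ty":0,"tz":0,"ax":0,"ay":0,"az":0,"jaw":1},{"tx":-1,"ty":0,"tz":0,"ax":0,"ay":0,"az":0,"jaw":1}]'
```

```text
time_s: 14.58
eef_pos: [487.6, -38.9, 98.5]
ee_rot: [-0.002, -0.038, 0.999, 0.0]
force: [-7.2, 0.5, 8.6]
grip_width: 0.286
grip_force: 50.7
```

```bash
python3 -m jog '[{"tx":-1,"ty":0,"tz":0,"ax":0,"ay":0,"az":0,"jaw":1},{"tx":-1,"ty":0,"tz":0,"ax":0,"ay":0,"az":0,"jaw":1},{"tx":-1,"ty":0,"tz":0,"ax":0,"ay":0,"az":0,"jaw":1}]'
```

```text
time_s: 14.95
eef_pos: [490.6, -38.6, 98.5]
ee_rot: [-0.002, -0.038, 0.999, 0.0]
force: [-6.7, -0.5, 10.5]
grip_width: 0.289
grip_force: 50.7
```

```bash
python3 -m jog '[{"tx":-1,"ty":0,"tz":0,"ax":0,"ay":0,"az":0,"jaw":1},{"tx":-1,"ty":0,"tz":0,"ax":0,"ay":0,"az":0,"jaw":1},{"tx":-1,"ty":0,"tz":0,"ax":0,"ay":0,"az":0,"jaw":1}]' | grep -E "pos|force:"
```

```text
eef_pos: [493.6, -38.4, 98.5]
force: [-7.2, 0.8, 9.7]
grip_force: 50.7
```

```bash
python3 -m jog '[{"tx":-1,"ty":0,"tz":0,"ax":0,"ay":0,"az":0,"jaw":1},{"tx":-1,"ty":0,"tz":0,"ax":0,"ay":0,"az":0,"jaw":1},{"tx":-1,"ty":0,"tz":0,"ax":0,"ay":0,"az":0,"jaw":1}]'| grep -E "pos|force:"
```

```text
eef_pos: [496.6, -38.2, 98.4]
force: [-6.6, -0.3, 9.9]
grip_force: 50.7
```

```bash
python3 -m jog '[{"tx":-1,"ty":0,"tz":0,"ax":0,"ay":0,"az":0,"jaw":1},{"tx":-1,"ty":0,"tz":0,"ax":0,"ay":0,"az":0,"jaw":1},{"tx":-1,"ty":0,"tz":0,"ax":0,"ay":0,"az":0,"jaw":1}]' | grep -E "pos|e:"
```

```text
eef_pos: [499.6, -37.9, 98.4]
force: [-7.9, -0.1, 9.1]
grip_force: 50.7
```

```bash
python3 -m jog '[{"tx":-1,"ty":0,"tz":0,"ax":0,"ay":0,"az":0,"jaw":1},{"tx":-1,"ty":0,"tz":0,"ax":0,"ay":0,"az":0,"jaw":1},{"tx":-1,"ty":0,"tz":0,"ax":0,"ay":0,"az":0,"jaw":1}]'| grep -E "pos|e:"
```

```text
eef_pos: [502.6, -37.7, 98.5]
force: [-6.3, -0.1, 9.2]
grip_force: 50.7
```

```bash
python3 -m jog '[{"tx":-1,"ty":0,"tz":0,"ax":0,"ay":0,"az":0,"jaw":1},{"tx":-1,"ty":0,"tz":0,"ax":0,"ay":0,"az":0,"jaw":1},{"tx":-1,"ty":0,"tz":0,"ax":0,"ay":0,"az":0,"jaw":1}]'| grep -E "pos|e:"
```

```text
eef_pos: [505.6, -37.5, 98.5]
force: [-7.8, -0.0, 9.9]
grip_force: 50.7
```

```bash
python3 -m jog '[{"tx":-1,"ty":0,"tz":0,"ax":0,"ay":0,"az":0,"jaw":1},{"tx":-1,"ty":0,"tz":0,"ax":0,"ay":0,"az":0,"jaw":1},{"tx":-1,"ty":0,"tz":0,"ax":0,"ay":0,"az":0,"jaw":1}]' | grep -E "pos|e:"
```

```text
eef_pos: [508.6, -37.3, 98.5]
force: [-6.6, -0.3, 9.0]
grip_force: 50.7
```

```bash
python3 -m jog '[{"tx":-1,"ty":0,"tz":0,"ax":0,"ay":0,"az":0,"jaw":1},{"tx":-1,"ty":0,"tz":0,"ax":0,"ay":0,"az":0,"jaw":1},{"tx":-1,"ty":0,"tz":0,"ax":0,"ay":0,"az":0,"jaw":1}]'| grep -E "pos|e:"
```

```text
eef_pos: [511.9, -37.0, 98.4]
force: [-4.9, -0.5, 6.5]
grip_force: 50.5
```

```bash
python3 -m jog '[{"tx":0,"ty":0,"tz":0.4,"ax":0,"ay":0,"az":0,"jaw":1},{"tx":0,"ty":0,"tz":0,"ax":0,"ay":0,"az":0,"jaw":1}]' | grep -E "pos|e:"
```

```text
eef_pos: [512.1, -37.0, 98.3]
force: [-5.2, 0.6, 8.7]
grip_force: 50.8
```

```bash
python3 -m jog '[{"tx":-1,"ty":0,"tz":0,"ax":0,"ay":0,"az":0,"jaw":1},{"tx":0,"ty":0,"tz":0,"ax":0,"ay":0,"az":0,"jaw":1}]'| grep -E "pos|e:"
```

```text
eef_pos: [513.0, -36.9, 98.2]
force: [-5.4, 0.7, 9.5]
grip_force: 50.8
```

```bash
python3 -m jog '[{"tx":-1,"ty":0,"tz":0,"ax":0,"ay":0,"az":0,"jaw":1},{"tx":-1,"ty":0,"tz":0,"ax":0,"ay":0,"az":0,"jaw":1}]' | grep -E "pos|e:"
```

```text
eef_pos: [514.8, -36.8, 98.1]
force: [-6.1, 0.2, 8.1]
grip_force: 50.7
```

```bash
python3 -m jog '[{"tx":-1,"ty":0,"tz":0,"ax":0,"ay":0,"az":0,"jaw":1},{"tx":-1,"ty":0,"tz":0,"ax":0,"ay":0,"az":0,"jaw":1}]'| grep -E "pos|e:"
```

```text
eef_pos: [516.9, -36.6, 97.9]
force: [-3.8, -0.0, 3.8]
grip_force: 50.2
```

```bash
python3 -m jog '[{"tx":-1,"ty":0,"tz":0,"ax":0,"ay":0,"az":0,"jaw":1},{"tx":-1,"ty":0,"tz":0,"ax":0,"ay":0,"az":0,"jaw":1}]'| grep -E "pos|e:"
```

```text
eef_pos: [519.4, -36.4, 97.7]
force: [-2.8, -0.3, 2.9]
grip_force: 50.1
```

The foot is starting to sink, so I press gently.

```bash
python3 -m jog '[{"tx":0,"ty":0,"tz":0.5,"ax":0,"ay":0,"az":0,"jaw":1},{"tx":0,"ty":0,"tz":0.5,"ax":0,"ay":0,"az":0,"jaw":1},{"tx":0,"ty":0,"tz":0,"ax":0,"ay":0,"az":0,"jaw":1}]' | grep -E "pos|e:"
```

```text
eef_pos: [519.5, -36.5, 96.7]
force: [-3.1, 1.7, 2.6]
grip_force: 50.0
```

```bash
python3 -m jog '[{"tx":0,"ty":0,"tz":0.5,"ax":0,"ay":0,"az":0,"jaw":1},{"tx":0,"ty":0,"tz":0,"ax":0,"ay":0,"az":0,"jaw":1}]'| grep -E "pos|e:"
```

```text
eef_pos: [519.6, -36.5, 96.2]
force: [-3.9, 0.3, 2.1]
grip_force: 50.0
```

```bash
python3 -m jog '[{"tx":0,"ty":0,"tz":1,"ax":0,"ay":0,"az":0,"jaw":1},{"tx":0,"ty":0,"tz":1,"ax":0,"ay":0,"az":0,"jaw":1},{"tx":0,"ty":0,"tz":1,"ax":0,"ay":0,"az":0,"jaw":1},{"tx":0,"ty":0,"tz":1,"ax":0,"ay":0,"az":0,"jaw":1}]' | grep -E "pos|e:"
```

```text
eef_pos: [519.6, -36.5, 92.2]
force: [-3.2, 0.8, 3.3]
grip_force: 50.1
```

```bash
python3 -m jog '[{"tx":0,"ty":0,"tz":1,"ax":0,"ay":0,"az":0,"jaw":1},{"tx":0,"ty":0,"tz":1,"ax":0,"ay":0,"az":0,"jaw":1},{"tx":0,"ty":0,"tz":1,"ax":0,"ay":0,"az":0,"jaw":1},{"tx":0,"ty":0,"tz":1,"ax":0,"ay":0,"az":0,"jaw":1}]' | grep -E "pos|e:"
```

```text
eef_pos: [519.6, -36.5, 88.2]
force: [-3.5, 0.4, 3.1]
grip_force: 50.1
```

```bash
python3 -m jog '[{"tx":0,"ty":0,"tz":2,"ax":0,"ay":0,"az":0,"jaw":1},{"tx":0,"ty":0,"tz":2,"ax":0,"ay":0,"az":0,"jaw":1},{"tx":0,"ty":0,"tz":2,"ax":0,"ay":0,"az":0,"jaw":1},{"tx":0,"ty":0,"tz":2,"ax":0,"ay":0,"az":0,"jaw":1},{"tx":0,"ty":0,"tz":0,"ax":0,"ay":0,"az":0,"jaw":1}]' | grep -E "pos|e:"
```

```text
eef_pos: [519.6, -36.6, 80.0]
force: [-3.9, 0.9, -0.0]
grip_force: 49.8
```

```bash
python3 -m jog '[{"tx":0,"ty":0,"tz":2,"ax":0,"ay":0,"az":0,"jaw":1},{"tx":0,"ty":0,"tz":2,"ax":0,"ay":0,"az":0,"jaw":1},{"tx":0,"ty":0,"tz":2,"ax":0,"ay":0,"az":0,"jaw":1},{"tx":0,"ty":0,"tz":1,"ax":0,"ay":0,"az":0,"jaw":1},{"tx":0,"ty":0,"tz":0,"ax":0,"ay":0,"az":0,"jaw":1}]' | grep -E "pos|e:"
```

```text
eef_pos: [519.6, -36.6, 73.2]
force: [-2.9, 0.9, 2.3]
grip_force: 50.0
```

```bash
python3 -m jog '[{"tx":0,"ty":0,"tz":1,"ax":0,"ay":0,"az":0,"jaw":1},{"tx":0,"ty":0,"tz":0.5,"ax":0,"ay":0,"az":0,"jaw":1},{"tx":0,"ty":0,"tz":0.5,"ax":0,"ay":0,"az":0,"jaw":1},{"tx":0,"ty":0,"tz":0,"ax":0,"ay":0,"az":0,"jaw":1}]' | grep -E "pos|e:"
```

```text
eef_pos: [519.6, -36.5, 71.3]
force: [-4.8, 0.3, 2.8]
grip_force: 50.1
```

```bash
python3 -m jog '[{"tx":0,"ty":0,"tz":0.5,"ax":0,"ay":0,"az":0,"jaw":1},{"tx":0,"ty":0,"tz":0.5,"ax":0,"ay":0,"az":0,"jaw":1},{"tx":0,"ty":0,"tz":0,"ax":0,"ay":0,"az":0,"jaw":1}]' | grep -E "pos|e:"
```

```text
eef_pos: [519.7, -36.5, 70.5]
force: [-5.2, 0.4, 6.3]
grip_force: 50.5
```

```bash
python3 -m jog '[{"tx":0,"ty":0,"tz":0.5,"ax":0,"ay":0,"az":0,"jaw":1},{"tx":0,"ty":0,"tz":0,"ax":0,"ay":0,"az":0,"jaw":1}]' | grep -E "pos|e:"
```

```text
eef_pos: [519.8, -36.5, 70.4]
force: [-6.0, 1.8, 10.5]
grip_force: 51.0
```

```bash
python3 -m jog '[{"tx":0.3,"ty":0,"tz":0.4,"ax":0,"ay":0,"az":0,"jaw":1},{"tx":0,"ty":0,"tz":0,"ax":0,"ay":0,"az":0,"jaw":1}]' | grep -E "pos|e:"
```

```text
eef_pos: [519.8, -36.5, 70.3]
force: [-6.0, 1.6, 13.4]
grip_force: 51.2
```

Firm stop: the head is down on the stop. Easing off, opening, and rising.

```bash
python3 -m jog '[{"tx":0.3,"ty":0,"tz":-1,"ax":0,"ay":0,"az":0,"jaw":1},{"tx":0,"ty":0,"tz":0,"ax":0,"ay":0,"az":0,"jaw":0.3},{"tx":0,"ty":0,"tz":0,"ax":0,"ay":0,"az":0,"jaw":-0.3},{"tx":0,"ty":0,"tz":0,"ax":0,"ay":0,"az":0,"jaw":-1},{"tx":0,"ty":0,"tz":0,"ax":0,"ay":0,"az":0,"jaw":-1}]'
python3 -m jog '[{"tx":0,"ty":0,"tz":-10,"ax":0,"ay":0,"az":0,"jaw":-1},{"tx":0,"ty":0,"tz":-30,"ax":0,"ay":0,"az":0,"jaw":-1},{"tx":0,"ty":0,"tz":-40,"ax":0,"ay":0,"az":0,"jaw":-1},{"tx":0,"ty":0,"tz":-40,"ax":0,"ay":0,"az":0,"jaw":-1},{"tx":0,"ty":0,"tz":0,"ax":0,"ay":0,"az":0,"jaw":-1}]'
python3 - <<'E'
from h import *
c=cap('wrist'); save(c,'w6')
D=c['depth']; v,u=np.mgrid[:384,:512]
d=np.stack([(u-c['cx'])/c['fx'],-(v-c['cy'])/c['fy'],-np.ones_like(D)],-1)*D[...,None]
P=d@c['wfc'][:3,:3].T+c['wfc'][:3,3]
r=np.hypot(P[...,0]-520,P[...,1]+36.5)
for m in ((r<10)&(P[...,2]>80)&(D>0),(r>25)&(r<32)&(abs(P[...,2]-60)<6)): print(m.sum(),np.median(P[m],0))
E
```

```text
time_s: 23.7
eef_pos: [519.1, -36.6, 70.4]
ee_rot: [0.0, -0.038, 0.999, -0.0]
force: [0.2, 0.2, -0.6]
grip_width: 0.958
grip_force: 0.0
time_s: 24.32
eef_pos: [520.3, -36.9, 193.8]
ee_rot: [0.003, -0.038, 0.999, -0.001]
force: [-0.5, -0.1, -0.2]
grip_width: 0.999
grip_force: 0.0
480 [516.76325565 -36.69771114 104.14507358]
1031 [516.21266554 -36.86932983  61.12580781]
```

View pics/w6.png

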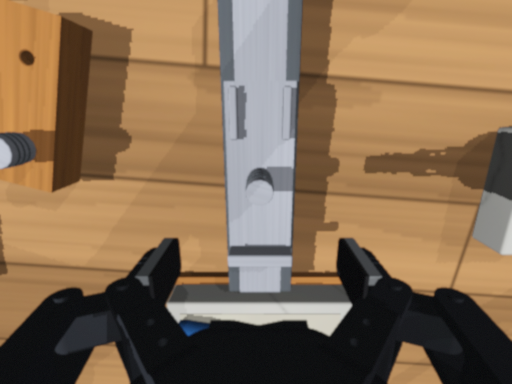

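The picture shows the pin's head at (259,185), seated on the stop. Its top is about 43 mm above the plate, and a head that is fully down should stand 42 mm. The other pin is still in the rack.

```bash
python3 -c "
from rig import finish_job; print(finish_job())"
```

```text
the job is handed in; nothing more can be done
None
```

The thin grey pin is through the stop and pressed fully home in the keeper hole with its head down on the stop; I let go, moved the arm clear and handed the job in at about 24 s.

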